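Raise the stand's shelf by one hole and put the timer on it

TASK

Raise the small shelf of the leaning stand by one hole: squeeze its sprung side button in, slide the tube with the shelf up, and let the button pop fully out through the next hole. Then stand the kitchen timer upright in the middle of the shelf and let go. Leave the other things on the worktop where they are.

Things in the scene. Friction and masses are not known exactly. Their poses are not given: they have to be found in the camera images.
- stand: Fixed leaning stand; origin on the underside of its white base slab (185 x 130 x 12 mm, x -85 to +100 mm), z up, +x to the back, away from the shelf. A square 26 mm steel inner tube starts at (-30, 0, 12) mm, 235 mm long, leaning back 35 deg from vertical: direction (0.574, 0, 0.819) in this frame. A 34 x 34 mm aluminium outer tube, 121 mm long, slides on it and carries the shelf.
- button_axis (a point): Fixed point of the stand, on the tubes' centre line where the button's axis crosses: (50.3, 0, 126.7) mm in the stand's frame, axes the stand's. Outer tube walls are 17 mm either side in y; the button points to -y. At the start 26 mm of outer tube is above it and 95 mm below, along the tube. The tubes lean over behind: straight from above they block a gripper; come tilted from the shelf side.
- button_tip (a point): Tip of the steel button (round, 16 mm thick, half-round end), on the stand's -y side, 26 mm from the tubes' centre line when out. A grip across the tube along the stand's y (43 mm over the button, 34 mm when pressed) has one finger on the button and the other on the plain opposite wall. 50 mm free either side.
- shelf_tube (a joint): How far the outer tube with the shelf is slid up the inner tube, m. About 0 at the start, button in the top one of three round 19 mm holes in the tube's -y wall. Holes 34 mm apart: the next is reached at 0.034, the last at 0.068; 1.5 mm play either way. About 3 N friction and 2 N weight; stays put between holes; locked both ways while the button is out.
- button (a joint): How far the button is pushed in, m: 0 fully out, 9 mm proud; 0.009 level with the tube's face; 0.011 when the wall covers it. Spring 1.5 N at 0, 4 N level. It stays on the inner tube and does not slide along: pressed level by a finger that squeezes the tube, its round end ducks under the wall as the tube is slid up (10 to 15 N), then pops out by itself at the next hole and stops the tube.
- shelf_top (a point): Centre of the upper face of the shelf's floor; moves with the outer tube (the point's own axes lean with it). The shelf is a level square wooden tray: floor 74 x 74 mm inside a lip 6 mm high and 5 mm thick, on the stand's -x side of the tubes, sides along the stand's x and y. The outer tube's near face is about 50 mm behind the centre at floor level and leans away.
- timer: Loose wind-up kitchen timer, round, 61 mm across and 56 mm high, 0.12 kg; origin at the centre of its underside, z up. Base and body are 60 to 61 mm across up to 44 mm height, above that a 35 mm knob up to 56 mm. It stands in a row with the tin and the spice jar, in any of the three places.
- tin: Loose food tin, 57 mm across, 72 mm high, origin at the centre of its underside. To be left alone.
- spice_jar: Loose glass spice jar with dark lid, 44 mm across, 96 mm high, origin at the centre of its underside. To be left alone.
- pepper_mill: Loose wooden mill, 58 mm across, 160 mm high, at the back on the left; origin under it. To be left alone.
- garlic: Loose garlic bulb, 60 mm, on the left; origin under it. To be left alone.
- mug: Loose small patterned cup, 58 mm across, 49 mm high, on the right; origin under it. To be left alone.
- lemon: Loose lemon, 78 x 55 mm, far right; origin under it. To be left alone.
Mind the look-alikes: they are no part of the job. Of the things that look like the timer, take the one that is farthest from the robot's base at the start.

How it is judged:
On the way, in this order (a step that is already met when the one before it is completed fails the run):
1. the shelf is one hole higher, with the button popped fully out through the next hole (value of joint shelf_tube between 0.031 and 0.037 m and value of joint button below 0.002 m), for 0.2 s.
2. the timer stands upright in the middle of the shelf, released (all of step 1 and horizontal distance between timer and shelf_top below 0.018 m and distance between timer and shelf_top below 0.022 m and angle between timer's own z axis and vertical below 0.12 rad and linear speed of timer below 0.02 m/s and contact force between timer and the fingers below 0.1 N and contact force between timer and shelf_tube above 0.3 N), for 0.2 s.
At the end, for the whole second after the job is handed in: The outer tube is at the next hole (slid up 31 to 37 mm), the button is out through it (pushed in less than 2 mm), and the timer stands upright (within 0.12 rad) on the shelf's floor, within 18 mm of its centre, at rest and released (all of step 2); the robot touches nothing.
It fails at once if another thing on the worktop is moved more than 30 mm (distance of any of tin, spice_jar, pepper_mill, garlic, mug, lemon from where it was at the start of the episode above 0.03 m).
It also fails if it takes over 54 s, if anything falls off the work surface, if the arm or the gripper's body presses on something with over 40 N, if the wrist force passes 120 N, or if a joint passes its speed limit or range.

ROBOT

A 6-joint arm with a two-finger parallel gripper is mounted at the origin on a cart in front of the work surface, level with it; the furniture and walls round the work are solid. World frame = base frame: x ahead of the robot, y to its left, z up, the work surface at z = 0. Lengths are in m, angles in rad, forces in N, time in s.
With the tool pointing down it reaches from about 0.35 to 0.775 m from the base axis. Payload 7.3 kg.
Tool frame: the origin (TCP) lies at the very end of the fingers, on their centre line; the grasp point (between the pads) lies 19 mm behind it; z points along the fingers, y is the line along which they close (so a half turn about z gives the same grasp; the last joint's range is limited). The gripper opens to 92 mm and grips with 3 to 60 N. Pads are 19 mm wide; open, the fingers measure 130 mm over their backs; the gripper's body (75 mm by 190 mm) begins 47 mm behind the grasp point.
Start: joints at [-1.463, 0.342, 1.524, -0, 1.275, -0.146], TCP at [0.132, -0.508, 0.227] pointing down, gripper open.
Joint ranges: [-2.53, 2.53], [-0.77, 2.02], [0.04, 2.7], [-1, 4.14], [0.28, 2.66], [-3.11, 3.11]. Speed limits (rad/s): [2.57, 2.57, 3.14, 3.14, 3.14, 3.14].

INTERFACE

Orientations are given as [roll, pitch, yaw] about the fixed x, y, z axes, in that order (R = Rz(yaw) Ry(pitch) Rx(roll)).
In Python, from cell import robot, read_camera, get_calibration gives the robot as it stands. The module is installed in compiled form; this text tells all that it offers.
- The arm moves only by the tool send_rows, never from a script. Its argument "plan" is a list of rows, each a list of 2 entries, a list of its own where there are three numbers: the shift along the tool's x, y, z as a fraction of full scale, then the turn, a rotation vector about the tool's x, y, z as a fraction of full scale. A call has exactly 10 rows; each row shifts and turns the commanded pose from where the row before left it, along the tool's axes as they then stand; what a row does not reach is not made up. Full scale, the value 1, is 0.025 m for a shift and 90 degrees for a turn. A row lasts 1/8 s, in which the tool goes at most 62.5 mm and 10.7 degrees, less where a joint would pass 70% of its speed; a pose out of reach is approached as far as the arm can. A call with a number of a shift or a turn outside -1 to 1 is refused whole. A call with a gripper value outside its range is refused whole. "gripper" is the opening, from -1 (shut) to 1 (fully open), so that 0 is half open, set as the call begins (left out, the last holds). The fingers move at their own pace and stop on an object; "force" is the grip in N (left out, the last holds). Time passes only in rows, so rows that do not move let the fingers close, or fill a call up. It gives the time, the measured TCP pose, the force, the opening and the grip force at its end, in the units of the state.
- robot.observe(): the state, without advancing time (a new reading comes with each control period).
- read_camera(name): name is "scene" or "top" or "wrist"; returns (picture, depth): 400x640x3 uint8, blue, green, red; 400x640 float32, m along the optical axis (not along the pixel's ray), 0 where there is no reading.
- get_calibration(name): a dict with "intrinsics" (3x3 intrinsics, pixels), "rvec" (rotation vector, rad) and "tvec" (3), from world to camera coordinates, as OpenCV has them. Camera axes: x right, y down, z forward; pixel columns grow to the right and rows downward; lengths in m; the calibration is good to about 2 mm. A picture is of the moment at which its call begins: read the wrist's pose just before it. get_calibration takes no time and is no camera call; for the wrist camera it gives the pose at the moment of the call.
- robot.hand_in(): hands the job in; it is judged then, once.
The state is a dict: "time": time; "qpos": joint angles; "qvel": joint speeds; "joint_efforts": joint torques, N m; "tool_pos": TCP position; "tool_rot": TCP orientation; "contact_force": force on the tool from outside, world axes, zero at the start; "torque": the same for the moment, N m; "opening": finger opening in m; "grip_force": force on a finger pad.
Only numpy, scipy, OpenCV 4.12 (cv2) and the standard library are available. Lean on these libraries where they do the work, as an engineer would, in place of code of your own. Each camera call takes 0.05 s, during which the arm holds its last target. There are 200 camera calls.

## Working session

There is one attempt and no reset: what is moved stays moved. The work goes in short steps, Python scripts to look and compute and a tool call to move; the robot and the scene stay as the last step left them, time stands still between calls to the robot, and variables do not carry over. Pictures are saved under pics/ and viewed, at most 10 in all, crops included, and the job is handed in when it is done.

Besides the shell and the picture viewer there is one more tool, called after "Emit:" by a JSON object that holds its "fn" and its "kwargs". send_rows: Moves the arm, as the interface text tells. Shift numbers are shares of 0.025 m and turn numbers shares of 90 degrees, none past 1 either way. Its arguments: {"type":"object","properties":{"plan":{"type":"array"},"gripper":{"type":"number"},"force":{"type":"number"}},"required":["plan"]}

```bash
mkdir -p pics
cat > h.py <<'E'
import numpy as np,cv2
from cell import robot,read_camera,get_calibration
from scipy.spatial.transform import Rotation as R
def cloud(n):
    im,d=read_camera(n);c=get_calibration(n);K=np.array(c["intrinsics"]);Rm=cv2.Rodrigues(np.array(c["rvec"],float))[0];t=np.array(c["tvec"],float).ravel()
    v,u=np.mgrid[:400,:640];P=np.stack([(u-K[0,2])/K[0,0]*d,(v-K[1,2])/K[1,1]*d,d],-1)
    W=(P-t)@Rm; W[d==0]=np.nan
    return im,W
E
python3 - <<'E'
from h import *
ims=[]
for n in["scene","top"]:
    im,W=cloud(n);np.savez("pics/"+n+".npz",im=im,W=W);cv2.imwrite(f"pics/{n}0.png",im)
o=robot.observe();print(o)
E
```

```text
{'time': 0.1, 'qpos': array([-1.46299890e+00,  3.42652076e-01,  1.52488503e+00, -1.30662267e-05,
        1.27541593e+00, -1.45961715e-01]), 'qvel': array([ 5.29497671e-05, -1.01300196e-03, -2.18779693e-03,  1.73230387e-03,
       -9.10494747e-04, -6.01766408e-04]), 'joint_efforts': array([ 1.58278446e-03, -4.32006097e+01, -2.44693118e+01,  7.19959103e-02,
        5.26265160e-02, -4.66694041e-05]), 'tool_pos': array([ 0.13179719, -0.50782385,  0.22612769]), 'tool_rot': array([-3.14024491e+00, -1.85498338e-04,  2.53762832e-01]), 'contact_force': array([-0.44143765,  0.67449355,  0.07300948]), 'torque': array([-0.01731232,  0.02282129, -0.01042663]), 'grip_force': 0.0, 'opening': 0.09211739515091553}
```

View pics/scene0.png

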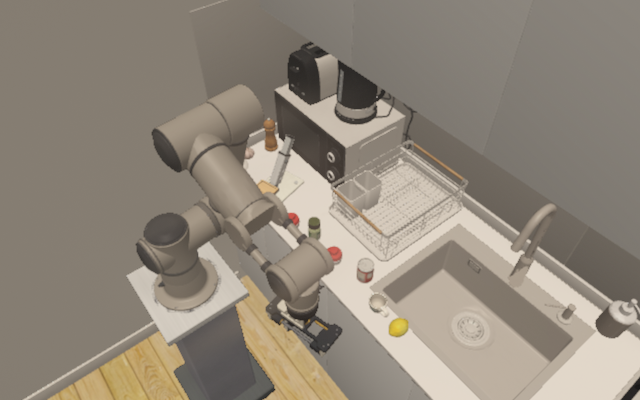

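View pics/top0.png

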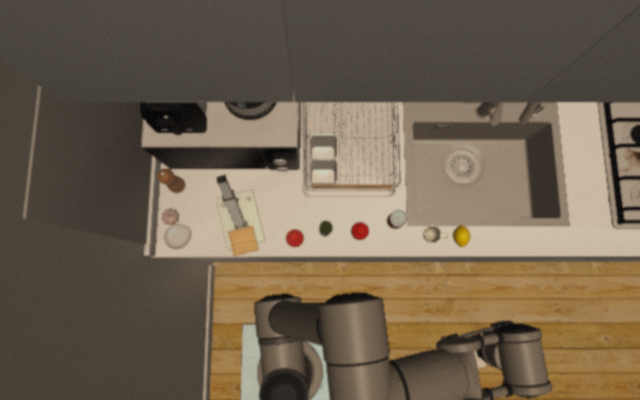

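The scene picture shows the leaning stand at (283,165). In the top picture the shelf is at (243,238) and the tube top at (222,180). Timer candidates in the top picture are the red things at (295,238) and (360,231). The jar is at (325,228), the tin at (398,218) and the mug at (432,234).

Run:
```python
from h import *
for n in["top","scene"]:
    f=np.load(f"pics/{n}.npz");im=f["im"].astype(int);W=f["W"]
    red=(im[...,2]>120)&(im[...,1]<70)&(im[...,0]<80)&(W[...,2]>0.005)
    k,l,s,c=cv2.connectedComponentsWithStats(red.astype(np.uint8))
    for i in range(1,k):
        if s[i,4]>15:
            p=W[l==i];print(n,"red",c[i].round(),s[i,4],np.nanmedian(p,0).round(3),np.nanmin(p,0).round(3),np.nanmax(p,0).round(3),"r",np.hypot(*np.nanmedian(p,0)[:2]).round(3))
f=np.load("pics/top.npz");W=f["W"];im=f["im"]
for q in[(243,238),(222,180),(240,225),(255,205),(325,228),(398,218),(432,234),(172,180),(177,236),(170,215)]:print(q,W[q[1],q[0]].round(3))
# slab
sub=np.zeros((400,640),bool);sub[170:260,210:270]=1
m=sub&(W[...,2]>0.007)&(W[...,2]<0.017)
p=W[m][:,:2].astype(np.float32);print("slab",m.sum(),cv2.minAreaRect(p*1000))
a=im[160:265,150:410];cv2.imwrite("pics/crop.png",cv2.resize(a,None,fx=3,fy=3,interpolation=cv2.INTER_CUBIC)[:, :800])
# shelf: orange pixels
hsv=cv2.cvtColor(im,cv2.COLOR_BGR2HSV);o=sub&(hsv[...,0]>8)&(hsv[...,0]<25)&(hsv[...,1]>110)&(W[...,2]>.03)
p=W[o];print("shelf",o.sum(),cv2.minAreaRect((p[:,:2]*1000).astype(np.float32)),np.percentile(p[:,2],[2,25,50,75,98]).round(4))
t=sub&(W[...,2]>.1);t[225:]=0
p=W[t];c=p.mean(0);print("tube",len(p),c.round(3),np.linalg.svd(p-c,full_matrices=False)[2][0].round(3),p.max(0))
```

```text
top red [360. 231.] 204 [ 0.454 -0.231  0.045] [ 0.431 -0.257  0.033] [ 0.481 -0.207  0.063] r 0.51
top red [294. 238.] 194 [ 0.43  -0.014  0.044] [ 0.407 -0.04   0.034] [0.457 0.011 0.065] r 0.43
(243, 238) [0.428 0.153 0.064]
(222, 180) [0.588 0.195 0.215]
(240, 225) [0.473 0.167 0.048]
(255, 205) [0.547 0.123 0.012]
(325, 228) [ 0.457 -0.115  0.099]
(398, 218) [ 0.494 -0.357  0.067]
(432, 234) [ 0.448 -0.483  0.009]
(172, 180) [0.612 0.379 0.113]
(177, 236) [0.441 0.389 0.001]
(170, 215) [0.507 0.401 0.049]
slab 1023 ((523.7709350585938, 175.83468627929688), (295.3998107910156, 204.88421630859375), 2.371569871902466)
shelf 606 ((422.0959167480469, 154.20623779296875), (82.66690063476562, 81.47999572753906), 16.133522033691406) [0.0493 0.054  0.0561 0.0585 0.0646]
tube 472 [0.552 0.187 0.161] [-0.612 -0.17  -0.773] [0.60988012 0.21639007 0.22176363]
```

View pics/crop.png

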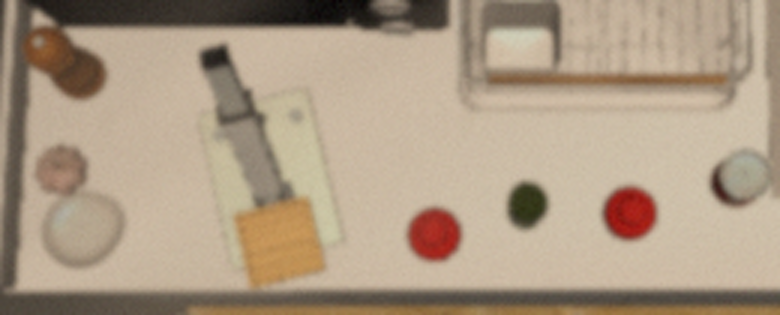

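The crop shows two look-alike red timers. The left one is at top px (294,238), r=0.43 m, and the right one is at (360,231), r=0.51 m, so I choose the right one. The stand yaw is about 16°. Next I move over to the shelf side.

Emit:
{"fn": "send_rows", "kwargs": {"plan": [[[1,-0.53,0],[0,0,0]],[[1,-0.53,0],[0,0,0]],[[1,-0.53,0],[0,0,0]],[[1,-0.53,0],[0,0,0]],[[1,-0.53,0],[0,0,0]],[[1,-0.53,0],[0,0,0]],[[1,-0.53,0],[0,0,0]],[[1,-0.53,0],[0,0,0]],[[1,-0.53,0],[0,0,0]],[[1,-0.53,0],[0,0,0]]], "gripper": 1}}

```text
time: 1.35
tool_pos: [0.3411, -0.3163, 0.2264]
tool_rot: [-3.141, 0.0, 0.254]
contact_force: [-0.0, -0.1, 0.2]
opening: 0.0918
grip_force: 0.0
```

Emit:
{"fn": "send_rows", "kwargs": {"plan": [[[0.5,-0.9,0],[0,0,0]],[[0.5,-0.9,0],[0,0,0]],[[0.5,-0.9,0],[0,0,0]],[[0.5,-0.9,0],[0,0,0]],[[0.5,-0.9,0],[0,0,0]],[[0.5,-0.9,0],[0,0,0]],[[0.5,-0.9,0],[0,0,0]],[[0.5,-0.9,0],[0,0,0]],[[0.5,-0.9,0],[0,0,0]],[[0.5,-0.9,0],[0,0,0]]]}}

```text
time: 2.6
tool_pos: [0.405, -0.0671, 0.2265]
tool_rot: [-3.141, 0.0, 0.254]
contact_force: [0.8, -0.6, 0.4]
opening: 0.0919
grip_force: 0.0
```

Emit:
{"fn": "send_rows", "kwargs": {"plan": [[[0.4,-0.84,0],[0,0,0]],[[0.4,-0.84,0],[0,0,0]],[[0.4,-0.84,0],[0,0,0]],[[0.4,-0.84,0],[0,0,0]],[[0.4,-0.84,0],[0,0,0]],[[0.4,-0.84,0],[0,0,0]],[[0.4,-0.84,0],[0,0,0]],[[0.4,-0.84,0],[0,0,0]],[[0.4,-0.84,0],[0,0,0]],[[0.4,-0.84,0],[0,0,0]]]}}

```text
time: 3.85
tool_pos: [0.449, 0.1611, 0.2263]
tool_rot: [3.142, 0.001, 0.254]
contact_force: [-0.5, -0.0, -0.5]
opening: 0.0918
grip_force: 0.0
```

Emit:
{"fn": "send_rows", "kwargs": {"plan": [[[0,0,0],[0,0.08,0]],[[0,0,0],[0,0.08,0]],[[0,0,0],[0,0.08,0]],[[0,0,0],[0,0.08,0]],[[0,0,0],[0,0.08,0]],[[0,0,0],[0,0.08,0]],[[0,0,0],[0,0.08,0]],[[0,0,0],[0,0.05,0]],[[0,0,0],[0,0,0]],[[0,0,0],[0,0,0]]]}}

```text
time: 5.1
tool_pos: [0.4435, 0.1516, 0.2405]
tool_rot: [-3.085, -0.788, 0.253]
contact_force: [0.4, -0.0, 1.1]
opening: 0.0917
grip_force: 0.0
```

Run:
```python
from h import *
o=robot.observe();print(o["tool_pos"],o["tool_rot"],o["qpos"])
im,W=cloud("wrist");np.savez("pics/w1.npz",im=im,W=W);cv2.imwrite("pics/w1.png",im)
```

```text
[0.44350712 0.15156881 0.24047998] [-3.0846436  -0.7878919   0.25270671] [ 0.0058857  -0.09440343  2.29936602  0.93344216  0.28778401  0.47962126]
```

View pics/w1.png

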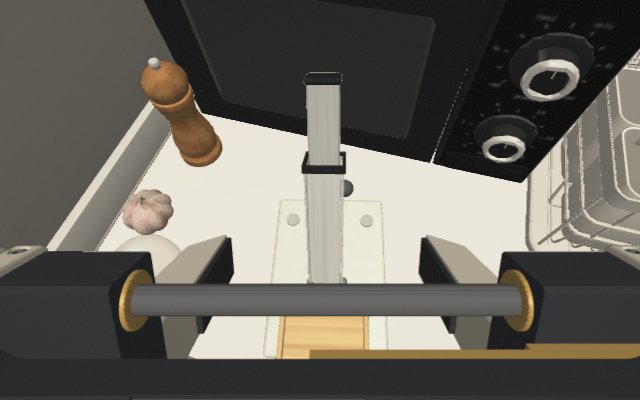

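The wrist picture shows the tube upright at u 308–343, the black button at (347,187), and the collar at v 160. The arm reached its bend limit at a 45° tilt, so I'll use about 40°. First I refine the stand pose from this view.

```bash
cat >> h.py <<'E'
def fit_stand(W,guess,wx=True):
    from scipy.optimize import least_squares
    # outer tube front face: fit (ox,oy,yaw) using front-face plane and lateral edges
E
python3 - <<'E'
from h import *
f=np.load("pics/w1.npz");W=f["W"];im=f["im"]
yaw=np.radians(16);o=np.array([.4899,.1735,0])
def S(W,o,yaw): return (W-o)@R.from_euler('z',yaw).as_matrix()
t=np.array([.5736,0,.8192]);n=np.array([-.8192,0,.5736])
sub=np.zeros((400,640),bool);sub[80:280,280:370]=1
for it in range(4):
    s=S(W,o,yaw);d=s-np.array([-.03,0,.012]);L=d@t;h=d@n;y=s[...,1]
    m=sub&(abs(h-.017)<.008)&(abs(y)<.03)&(L>.06)&(L<.155)
    ys=y[m];Ls=L[m]
    # lateral centre per L bin
    b=[];
    for a in np.arange(.06,.15,.006):
        q=ys[(Ls>=a)&(Ls<a+.006)]
        if len(q)>20:b.append((a+.003,(np.percentile(q,2)+np.percentile(q,98))/2,np.percentile(q,98)-np.percentile(q,2)))
    b=np.array(b);pf=np.polyfit(b[:,0],b[:,1],1)
    hm=np.median(h[m]);A=np.c_[ys,Ls,np.ones(len(ys))];c=np.linalg.lstsq(A,h[m],rcond=None)[0]
    print(m.sum(),"h",hm,"tilt",c.round(3),"lat fit",pf.round(4),"w",b[:,2].mean(),b[:,1].mean(), np.degrees(yaw))
    yaw+=pf[0]/.5736*.9
    # correct position: lateral at L=.14 (button)
    lat=np.polyval(pf,.14)- pf[0]/.5736*.9*0
    ex=R.from_euler('z',yaw).as_matrix()
    lat0=b[:,1].mean()-pf[0]*(b[:,0].mean()-.0523)  # at x=0
    o=o+ex[:,1]*lat0 - ex[:,0]*(hm-.017)/.8192
ba=o+R.from_euler('z',yaw).as_matrix()@[.0503,0,.1267]
print("origin",o,np.degrees(yaw),"ba",ba)
# button
s=S(W,o,yaw);m=sub&(s[...,1]<-.0185)&(s[...,1]>-.035)&(abs(s[...,2]-.127)<.03)
print("button pts",m.sum(),np.nanmedian(s[m],0),s[m].min(0),s[m].max(0), "slab z",np.nanmedian(W[210:225,355:375,2]))
# collar / top
s=S(W,o,yaw);d=s-np.array([-.03,0,.012]);L=d@t
m=sub&(abs(s[...,1])<.02)&(L>.1)&(L<.3)&(abs(d@n)<.03);print("Lmax",np.percentile(L[m],[95,99,100]))
# slab edges
m=(abs(s[...,2]-.012)<.004)&(abs(s[...,1])<.09)&(abs(s[...,0])<.13);print("slab",np.percentile(s[m],[.5,99.5],axis=0))
E
```

```text
3223 h 0.014707820445675354 tilt [-0.026  0.     0.015] lat fit [-0.0111  0.0024] w 0.032800535939327274 0.001232191666566031 16.0
3251 h 0.01702019106975512 tilt [-0.011  0.     0.017] lat fit [ 0.     -0.0003] w 0.032861002472503086 -0.00026693197493737794 15.001497061745246
3251 h 0.01699994499332815 tilt [-0.011  0.     0.017] lat fit [-0.0001  0.    ] w 0.032862817459845255 1.120100534997397e-06 15.002162384593806
3251 h 0.016999956521018433 tilt [-0.011  0.     0.017] lat fit [-0. -0.] w 0.03286279890759774 -1.795042805608632e-06 14.995980838414773
origin [0.49217691 0.17571848 0.        ] 14.995372709393095 ba [0.54076403 0.18873315 0.1267    ]
button pts 477 [ 0.17936756 -0.0246083   0.12232497] [ 0.04208138 -0.03496424  0.09727605] [ 0.18394708 -0.01856249  0.15652933] slab z 0.013110818975653091
Lmax [0.23121741 0.23633673 0.23741979]
slab [[-0.08183989 -0.06425973  0.00901476]
 [ 0.09769549  0.06448096  0.0154988 ]]
```

```bash
cat >> h.py <<'E'
O=np.array([.4922,.1757,0]);YAW=np.radians(15)
RS=R.from_euler('z',YAW).as_matrix()
BA=O+RS@[.0503,0,.1267]; TUBE=RS@[.5736,0,.8192]
def ori(tilt,yaw): return R.from_euler('z',yaw)*R.from_euler('y',-np.radians(tilt))*R.from_euler('x',np.pi)
def go(pos,Rt,Rref=None):
    "units: rotation needed from now (tool axes), then shift in target axes"
    o=robot.observe();Rc=R.from_euler('xyz',o["tool_rot"])
    r=(Rc.inv()*Rt).as_rotvec()/(np.pi/2);s=Rt.inv().apply(np.array(pos)-o["tool_pos"])/.025
    s0=Rc.inv().apply(np.array(pos)-o["tool_pos"])/.025
    print("turn",r.round(3),"shift(after turn)",s.round(2),"shift(now axes)",s0.round(2))
E
python3 - <<'E'
from h import *
Rt=ori(40,YAW);z=Rt.as_matrix()[:,2];print(z,Rt.as_matrix()[:,0])
P=BA+.019*z-.003*TUBE
print(P);go(P-.1*z,Rt);go(P,Rt)
E
```

```text
[ 0.62088515  0.16636568 -0.76604444] [0.73994211 0.19826689 0.64278761]
[0.55092072 0.19143417 0.10968756]
turn [-0.032 -0.057 -0.002] shift(after turn) [ 0.13 -0.42  2.94] shift(now axes) [-0.14 -0.27  2.96]
turn [-0.032 -0.057 -0.002] shift(after turn) [ 0.13 -0.42  6.94] shift(now axes) [-0.5  -0.07  6.94]
```

Emit:
{"fn": "send_rows", "kwargs": {"plan": [[[0,0,0],[-0.032,-0.057,-0.002]],[[0.13,-0.42,0],[0,0,0]],[[0,0,0.6],[0,0,0]],[[0,0,0.6],[0,0,0]],[[0,0,0.6],[0,0,0]],[[0,0,0.6],[0,0,0]],[[0,0,0.6],[0,0,0]],[[0,0,0.6],[0,0,0]],[[0,0,0.4],[0,0,0]],[[0,0,0],[0,0,0]]]}}

```text
time: 6.4
tool_pos: [0.505, 0.1662, 0.1952]
tool_rot: [-3.052, -0.711, 0.262]
contact_force: [-0.2, -0.4, 0.1]
opening: 0.0921
grip_force: 0.0
```

Run:
```python
from h import *
Rt=ori(40,YAW);z=Rt.as_matrix()[:,2];P=BA+.019*z-.003*TUBE
go(P,Rt);o=robot.observe();print(o["tool_pos"],o["qpos"].round(2))
```

```text
turn [-0.057 -0.008  0.001] shift(after turn) [-0.64 -0.5   3.93] shift(now axes) [-0.69 -0.15  3.95]
[0.50497833 0.16621106 0.19517442] [0.03 0.13 2.18 1.01 0.28 0.39]
```

```bash
cat >> h.py <<'E'
def fk(q,p):
    r0,z0,L1,L2,e,Lt=p
    E=R.from_euler
    Ra=E('z',q[0])*E('y',q[1]);pos=E('z',q[0]).apply([r0,0,z0])+Ra.apply([0,0,L1])
    Rb=Ra*E('y',q[2]);pos=pos+Rb.apply([e,0,L2])
    Rc=Rb*E('z',q[3])*E('y',q[4])*E('z',q[5]+SGN);
    return pos+Rc.apply([0,0,Lt]),Rc
SGN=np.pi/2
D=[([-1.46299890e+00,3.42652076e-01,1.52488503e+00,-1.3e-05,1.27541593,-.145961715],[.13179719,-.50782385,.22612769],[-3.14024491,-.000185,.253762]),
([0.0058857,-0.09440343,2.29936602,0.93344216,0.28778401,0.47962126],[.44350712,.15156881,.24047998],[-3.0846436,-.7878919,.25270671])]
E
python3 - <<'E'
import h;from h import *
from scipy.optimize import least_squares
o=robot.observe();D.append((o["qpos"],o["tool_pos"],o["tool_rot"]))
for sg in[0,np.pi/2,np.pi,-np.pi/2]:
    h.SGN=sg
    print(sg,[np.degrees((R.from_euler('xyz',d[2]).inv()*fk(d[0],np.ones(6))[1]).magnitude()).round(2) for d in D])
f=lambda p:np.concatenate([fk(q,p)[0]-np.array(x) for q,x,_ in D])
s=least_squares(f,[0,.3,.4,.4,0,.2]);print(s.x.round(4),(s.fun*1000).round(1));print(np.array(D[-1][0]))
s2=least_squares(lambda p:f(np.r_[0,p]),[.3,.4,.4,0,.2]);print(s2.x.round(4),(s2.fun*1000).round(1))
E
```

```text
0 [np.float64(90.0), np.float64(90.0), np.float64(90.0)]
1.5707963267948966 [np.float64(0.0), np.float64(0.0), np.float64(0.0)]
3.141592653589793 [np.float64(90.0), np.float64(90.0), np.float64(90.0)]
-1.5707963267948966 [np.float64(180.0), np.float64(180.0), np.float64(180.0)]
[-0.3687  0.5794  0.7414  0.737   0.222   0.6284] [-75.9  -8.6  -4.5   1.7  -5.6  19.1  -2.   -2.9 -14.6]
[0.02833406 0.12915511 2.17898638 1.01443035 0.28305352 0.39304094]
[0.5699 0.5141 0.4517 0.2786 0.469 ] [-75.6 -11.7 -39.5  21.5 -41.8  18.9  -8.2 -40.9  20.6]
```

```bash
cat >> h.py <<'E'
SGN=np.pi/2
def fk(q,p):
    r0,z0,L1,L2,e,Lt,dy,a=p
    E=R.from_euler
    Ra=E('z',q[0])*E('y',q[1]);pos=E('z',q[0]).apply([r0,0,z0])+Ra.apply([0,0,L1])
    Rb=Ra*E('y',q[2]);pos=pos+Rb.apply([e,0,L2])
    Rc=Rb*E('z',q[3]); pos=pos+Rc.apply([0,dy,0])
    Rc=Rc*E('y',q[4]);return pos+Rc.apply([a,0,Lt]),Rc*E('z',q[5]+SGN)
E
python3 - <<'E'
from h import *
from scipy.optimize import least_squares
o=robot.observe();D.append((o["qpos"],o["tool_pos"],o["tool_rot"]))
f=lambda p:np.concatenate([fk(q,p)[0]-np.array(x) for q,x,_ in D])
for nm,mask in[("all",[1]*8),("no a",[1,1,1,1,1,1,1,0]),("no a,r0,",[0,1,1,1,1,1,1,0]),("no r0",[0,1,1,1,1,1,1,1]),("no r0 e",[0,1,1,1,0,1,1,1])]:
    mask=np.array(mask,bool)
    def g(x,mask=mask):
        p=np.zeros(8);p[mask]=x;return f(p)
    s=least_squares(lambda x:np.r_[g(x),1e-3*(x-np.array([0,.35,.4,.4,0,.25,.07,0])[mask])],np.array([0,.35,.4,.4,0,.25,.07,0])[mask],x_scale='jac');print(nm,s.x.round(4),(g(s.x)*1000).round(1))
E
```

```text
all [-0.0435  0.2713  0.5145  0.4933  0.1031  0.287   0.0763  0.0515] [-0.1 -0.   0.  -0.   1.6 -0.   0.  -1.5  0. ]
no a [-0.2957  0.4215  0.617   0.6796  0.1422  0.4452  0.0777] [  1.3  -0.1  -3.5   1.3  -1.2  14.8  -1.4  -5.3 -11.3]
no a,r0, [0.3916 0.4234 0.4507 0.1747 0.2958 0.0887] [ 12.6  -1.3 -30.4  16.6 -28.6  14.   -6.2 -35.   16.5]
no r0 [0.2482 0.4954 0.4609 0.0978 0.2604 0.0763 0.0592] [-0.1 -0.   0.   0.1  1.5 -2.3  0.2 -1.5  2.3]
no r0 e [0.0759 0.5322 0.4162 0.2228 0.0797 0.0639] [ 2.6  6.8  6.6 -7.7 -1.5 -5.2 14.1 -4.4 -1.4]
```

Emit:
{"fn": "send_rows", "kwargs": {"plan": [[[-0.2,0,0],[-0.028,-0.06,0]],[[-0.2,0,0],[-0.028,-0.06,0]],[[0,0,0],[0,0,0]],[[0,0,0],[0,0,0]],[[0,0,0],[0,0,0]],[[0,0,0],[0,0,0]],[[0,0,0],[0,0,0]],[[0,0,0],[0,0,0]],[[0,0,0],[0,0,0]],[[0,0,0],[0,0,0]]]}}

```text
time: 7.65
tool_pos: [0.4981, 0.1717, 0.1908]
tool_rot: [-3.083, -0.606, 0.275]
contact_force: [-0.6, -0.1, 1.1]
opening: 0.0918
grip_force: 0.0
```

```bash
cat >> h.py <<'E'
D.append(([0.02833406,0.12915511,2.17898638,1.01443035,0.28305352,0.39304094],[.50497833,.16621106,.19517442],[-3.052,-.711,.262]))
def fk(q,p):
    r0,z0,L1,L2,e,Lt,dy,a,dy0=p
    E=R.from_euler
    Ra=E('z',q[0])*E('y',q[1]);pos=E('z',q[0]).apply([r0,dy0,z0])+Ra.apply([0,0,L1])
    Rb=Ra*E('y',q[2]);pos=pos+Rb.apply([e,0,L2])
    Rc=Rb*E('z',q[3]); pos=pos+Rc.apply([0,dy,0])
    Rc=Rc*E('y',q[4]);return pos+Rc.apply([a,0,Lt]),Rc*E('z',q[5]+SGN)
E
python3 - <<'E'
from h import *
from scipy.optimize import least_squares
o=robot.observe();D.append((o["qpos"],o["tool_pos"],o["tool_rot"]));print(repr(D[-1]))
Rt=ori(35,YAW);z=Rt.as_matrix()[:,2];P=BA+.019*z-.003*TUBE;go(P,Rt)
f=lambda p:np.concatenate([fk(q,p)[0]-np.array(x) for q,x,_ in D])
x0=np.array([0,.3,.4,.4,0,.25,.07,0.05,0])
for ix in([0,1,2,3,4,5,6,7,8],[1,2,3,4,5,6,7,8],[0,1,2,3,5,6,7,8],[1,2,3,5,6,7,8],[1,2,3,4,5,7,8],[1,2,3,4,5,6,8]):
    def g(x):
        p=np.zeros(9);p[ix]=x;return f(p)
    s=least_squares(lambda x:np.r_[g(x),1e-4*(x-x0[ix])],x0[ix]);print(ix,s.x.round(4),(g(s.x)*1000).round(1))
E
```

```text
(array([0.08527165, 0.13592097, 2.10675767, 0.4996856 , 0.35023981,
       0.93936813]), array([0.49812791, 0.17174358, 0.19080398]), array([-3.08329088, -0.60627055,  0.27482776]))
turn [-0.042  0.003  0.007] shift(after turn) [-0.09 -0.21  3.95] shift(now axes) [-0.07  0.04  3.95]
[0, 1, 2, 3, 4, 5, 6, 7, 8] [0.     0.2229 0.5062 0.3796 0.0465 0.3181 0.     0.     0.0764] [ 0.  0.  0.  0.  0.  0. -0. -0.  0. -0. -0. -0.]
[1, 2, 3, 4, 5, 6, 7, 8] [0.2229 0.5062 0.3796 0.0465 0.3181 0.     0.     0.0764] [ 0.  0.  0.  0.  0.  0. -0. -0.  0. -0. -0. -0.]
[0, 1, 2, 3, 5, 6, 7, 8] [ 0.0461  0.1325  0.4974  0.3233  0.2776 -0.004   0.0058  0.0828] [ 2.1  3.1  2.7 -3.3 -0.7 -4.2  4.3 -0.4  0.   2.  -1.   1.5]
[1, 2, 3, 5, 6, 7, 8] [ 0.1471  0.5187  0.3556  0.302  -0.0029 -0.0015  0.0819] [ 2.1  3.9  3.5 -4.4 -1.1 -1.8  4.4 -1.  -2.3  3.3 -0.1  0.6]
[1, 2, 3, 4, 5, 7, 8] [0.2229 0.5062 0.3796 0.0465 0.3181 0.     0.0764] [ 0.  0.  0.  0.  0.  0. -0.  0.  0. -0. -0. -0.]
[1, 2, 3, 4, 5, 6, 8] [ 0.2229  0.5062  0.3796  0.0465  0.3181 -0.      0.0764] [ 0.  0. -0.  0.  0.  0. -0. -0. -0. -0. -0. -0.]
```

Kinematics are identified exactly. Next I check which tilts are feasible at the grasp and at the end of the slide.

```bash
cat >> h.py <<'E'
PP=[0,.2229,.5062,.3796,.0465,.3181,0,0,.0764]
LO=np.array([-2.53,-.77,.04,-1,.28,-3.11]);HI=np.array([2.53,2.02,2.7,4.14,2.66,3.11])
def ik(pos,Rt,q0):
    from scipy.optimize import least_squares
    def f(q):
        x,Rq=fk(q,PP);return np.r_[x-pos,.3*(Rq.inv()*Rt).as_rotvec()]
    s=least_squares(f,np.clip(q0,LO+.01,HI-.01),bounds=(LO,HI));return s.x,np.abs(s.fun).max()
E
python3 - <<'E'
from h import *
q=robot.observe()["qpos"]
for tilt in(25,30,35,40,45,50,55,60):
    Rt=ori(tilt,YAW);z=Rt.as_matrix()[:,2];P=BA+.019*z-.003*TUBE
    for nm,X in(("pre",P-.1*z),("grasp",P),("up",P+.038*TUBE)):
        a,e=ik(X,Rt,q);b,e2=ik(X,Rt,np.r_[q[:3],3.3,.5,-2])
        print(tilt,nm,a.round(2),round(e*1e3,1),"|",b.round(2),round(e2*1e3,1))
E
```

```text
25 pre [0.18 0.19 1.92 0.06 0.6  1.44] 0.0 | [ 0.36  0.27  2.27  4.14  0.28 -2.51] 98.8
25 grasp [0.18 0.4  1.93 0.09 0.38 1.42] 0.0 | [0.18 0.4  1.93 0.09 0.38 1.42] 0.0
25 up [0.19 0.38 1.84 0.07 0.49 1.45] 0.0 | [0.19 0.38 1.84 0.07 0.49 1.45] 0.0
30 pre [0.17 0.15 2.02 0.11 0.45 1.39] 0.0 | [ 0.36  0.25  2.28  4.14  0.28 -2.5 ] 77.2
30 grasp [0.18 0.38 1.98 0.16 0.28 1.35] 6.2 | [0.18 0.38 1.98 0.16 0.28 1.35] 6.2
30 up [0.18 0.36 1.92 0.12 0.34 1.39] 0.0 | [0.18 0.36 1.92 0.12 0.34 1.39] 0.0
35 pre [0.16 0.13 2.11 0.2  0.29 1.3 ] 0.0 | [0.16 0.13 2.11 0.2  0.29 1.3 ] 0.0
35 grasp [0.16 0.37 1.98 0.27 0.28 1.22] 25.2 | [ 0.1   0.43  2.22  2.54  0.28 -1.1 ] 38.1
35 up [0.18 0.35 1.95 0.2  0.28 1.31] 11.1 | [0.18 0.35 1.95 0.2  0.28 1.31] 11.1
40 pre [0.12 0.11 2.14 0.43 0.28 1.04] 16.7 | [0.12 0.11 2.14 0.43 0.28 1.04] 16.7
40 grasp [ 0.15  0.42  2.22  2.78  0.28 -1.31] 20.9 | [ 0.15  0.42  2.22  2.78  0.28 -1.31] 20.9
40 up [0.15 0.33 1.95 0.38 0.28 1.1 ] 28.9 | [ 0.11  0.39  2.18  2.55  0.28 -1.1 ] 33.6
45 pre [ 0.09  0.17  2.37  2.54  0.28 -1.11] 18.0 | [ 0.09  0.17  2.37  2.54
[... 347 characters left out ...]
 0.0 | [ 0.16  0.44  2.26  2.96  0.44 -1.47] 0.0
50 up [ 0.17  0.39  2.18  2.9   0.31 -1.4 ] 0.0 | [ 0.17  0.39  2.18  2.9   0.31 -1.4 ] 0.0
55 pre [ 0.12  0.23  2.47  2.91  0.53 -1.45] 0.0 | [ 0.12  0.23  2.47  2.91  0.53 -1.45] 0.0
55 grasp [ 0.16  0.49  2.32  2.99  0.63 -1.51] 0.0 | [ 0.16  0.49  2.32  2.99  0.63 -1.51] 0.0
55 up [ 0.16  0.42  2.24  2.97  0.48 -1.47] 0.0 | [ 0.16  0.42  2.24  2.97  0.48 -1.47] 0.0
60 pre [ 0.11  0.33  2.56  2.95  0.79 -1.51] 0.0 | [ 0.11  0.33  2.56  2.95  0.79 -1.51] 0.0
60 grasp [ 0.15  0.55  2.37  3.01  0.82 -1.54] 0.0 | [ 0.15  0.55  2.37  3.01  0.82 -1.54] 0.0
60 up [ 0.16  0.47  2.29  3.    0.67 -1.51] 0.0 | [ 0.16  0.47  2.29  3.    0.67 -1.51] 0.0
```

Run:
```python
from h import *
q=robot.observe()["qpos"]
Rt=ori(27,YAW);z=Rt.as_matrix()[:,2];P=BA+.016*z-.003*TUBE
for X in(P-.08*z,P,P+.036*TUBE):print(*[np.round(v,3) for v in ik(X,Rt,q)])
go(P-.08*z,Rt);print(P)
c=get_calibration("wrist");Rm=cv2.Rodrigues(np.array(c["rvec"],float))[0];cp=-Rm.T@np.array(c["tvec"]).ravel()
o=robot.observe();print("cam in tool",R.from_euler('xyz',o["tool_rot"]).inv().apply(cp-o["tool_pos"]).round(3))
print("tube in tool",Rt.inv().apply(TUBE).round(3))
```

```text
[0.175 0.208 1.966 0.082 0.5   1.422] 0.0
[0.183 0.383 1.963 0.112 0.327 1.394] 0.0
[0.186 0.365 1.879 0.082 0.429 1.428] 0.0
turn [-0.041 -0.086  0.01 ] shift(after turn) [ 0.36 -0.21  0.61] shift(now axes) [ 0.27 -0.17  0.66]
[0.54614024 0.19015324 0.1099863 ]
cam in tool [ 0.079 -0.001 -0.158]
tube in tool [ 0.883  0.    -0.47 ]
```

Emit:
{"fn": "send_rows", "kwargs": {"plan": [[[0,0,0],[-0.041,-0.086,0.01]],[[0.36,-0.21,0.61],[0,0,0]],[[0,0,0.5],[0,0,0]],[[0,0,0.5],[0,0,0]],[[0,0,0.4],[0,0,0]],[[0,0,0],[0,0,0]],[[0,0,0],[0,0,0]],[[0,0,0],[0,0,0]],[[0,0,0],[0,0,0]],[[0,0,0],[0,0,0]]]}}

```text
time: 8.9
tool_pos: [0.5262, 0.1927, 0.151]
tool_rot: [-3.102, -0.522, 0.273]
contact_force: [0.2, 0.1, 0.1]
opening: 0.0914
grip_force: 0.0
```

Run:
```python
from h import *
Rt=ori(27,YAW);z=Rt.as_matrix()[:,2];P=BA+.016*z-.003*TUBE
go(P,Rt);print(robot.observe()["qpos"].round(2))
im,W=cloud("wrist");cv2.imwrite("pics/w2.png",im)
```

```text
turn [-0.029 -0.032  0.007] shift(after turn) [-0.08  0.3   1.8 ] shift(now axes) [-0.18  0.38  1.78]
[0.16 0.28 2.01 0.28 0.36 1.21]
```

View pics/w2.png

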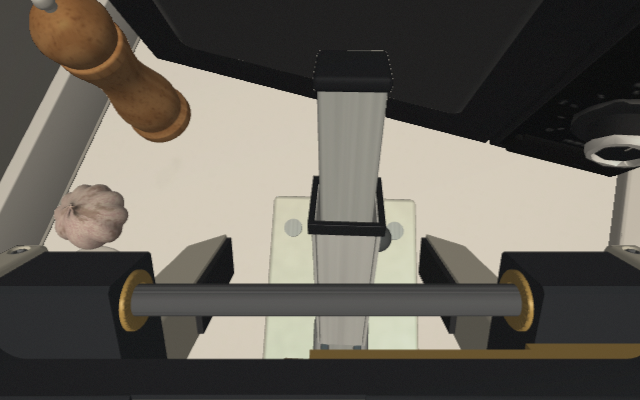

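The picture shows the fingers straddling the tube, with the button at (384,240) on the right. Moving in now.

Emit:
{"fn": "send_rows", "kwargs": {"plan": [[[0,0,0],[-0.015,-0.016,0.003]],[[-0.08,0.3,0],[-0.014,-0.016,0.004]],[[0,0,0.3],[0,0,0]],[[0,0,0.3],[0,0,0]],[[0,0,0.3],[0,0,0]],[[0,0,0.3],[0,0,0]],[[0,0,0.3],[0,0,0]],[[0,0,0.3],[0,0,0]],[[0,0,0],[0,0,0]],[[0,0,0],[0,0,0]]]}}

```text
time: 10.2
tool_pos: [0.5463, 0.1903, 0.1096]
tool_rot: [3.141, -0.471, 0.261]
contact_force: [-0.4, -0.2, -0.1]
opening: 0.0919
grip_force: 0.0
```

Run:
```python
from h import *
Rt=ori(27,YAW);z=Rt.as_matrix()[:,2];P=BA+.016*z-.003*TUBE
go(P,Rt);o=robot.observe();print(o["qpos"].round(2),o["contact_force"],o["tool_rot"])
```

```text
turn [ 0.  0. -0.] shift(after turn) [ 0.    0.01 -0.02] shift(now axes) [ 0.    0.01 -0.02]
[0.18 0.38 1.96 0.11 0.33 1.4 ] [-0.43763701 -0.22493603 -0.10502715] [ 3.14139332 -0.47110445  0.26134152]
```

Exactly on target. Closing with 40 N.

Emit:
{"fn": "send_rows", "kwargs": {"plan": [[[0,0,0],[0,0,0]],[[0,0,0],[0,0,0]],[[0,0,0],[0,0,0]],[[0,0,0],[0,0,0]],[[0,0,0],[0,0,0]],[[0,0,0],[0,0,0]],[[0,0,0],[0,0,0]],[[0,0,0],[0,0,0]],[[0,0,0],[0,0,0]],[[0,0,0],[0,0,0]]], "gripper": -1, "force": 40}}

```text
time: 11.45
tool_pos: [0.5469, 0.1885, 0.1096]
tool_rot: [3.14, -0.471, 0.26]
contact_force: [1.2, -14.0, 0.7]
opening: 0.0335
grip_force: 40.0
```

Emit:
{"fn": "send_rows", "kwargs": {"plan": [[[0,0.07,0],[0,0,0]],[[0.177,0,-0.094],[0,0,0]],[[0.177,0,-0.094],[0,0,0]],[[0.177,0,-0.094],[0,0,0]],[[0.177,0,-0.094],[0,0,0]],[[0.177,0,-0.094],[0,0,0]],[[0.177,0,-0.094],[0,0,0]],[[0.14,0,-0.075],[0,0,0]],[[0,0,0],[0,0,0]],[[0,0,0],[0,0,0]]]}}

```text
time: 12.7
tool_pos: [0.5662, 0.1935, 0.1381]
tool_rot: [3.141, -0.472, 0.261]
contact_force: [2.9, -3.0, -2.8]
opening: 0.0337
grip_force: 40.0
```

Run:
```python
from h import *
Rt=ori(27,YAW);z=Rt.as_matrix()[:,2];P=BA+.016*z-.003*TUBE
o=robot.observe();d=o["tool_pos"]-P;print("along",d@TUBE,"perp",d-TUBE*(d@TUBE),o["contact_force"],o["opening"])
im,W=cloud("wrist");cv2.imwrite("pics/w3.png",im)
```

```text
along 0.03461345019522134 perp [ 0.00085125 -0.00178499 -0.00025671] [ 2.92654011 -3.04541038 -2.80224495] 0.03366522689585412
```

View pics/w3.png

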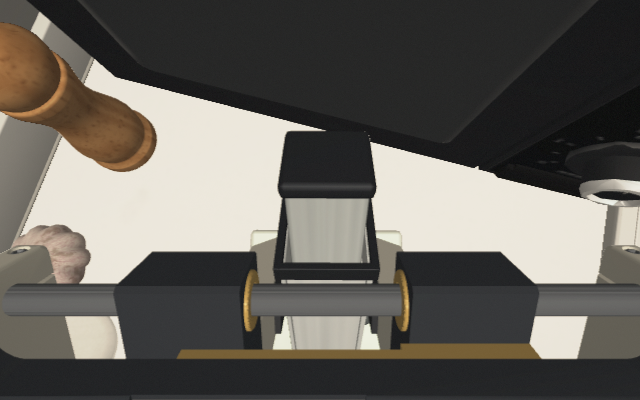

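The collar is now close to the cap, so the tube has moved up with the grip. I'll push 2.5 mm further and then look at the force, to test the lock.

Emit:
{"fn": "send_rows", "kwargs": {"plan": [[[0.045,0,-0.024],[0,0,0]],[[0.045,0,-0.024],[0,0,0]],[[0,0,0],[0,0,0]],[[0,0,0],[0,0,0]],[[0,0,0],[0,0,0]],[[0,0,0],[0,0,0]],[[0,0,0],[0,0,0]],[[0,0,0],[0,0,0]],[[0,0,0],[0,0,0]],[[0,0,0],[0,0,0]]]}}

```text
time: 14.0
tool_pos: [0.567, 0.1937, 0.1393]
tool_rot: [3.141, -0.47, 0.261]
contact_force: [2.8, -4.3, -6.0]
opening: 0.0338
grip_force: 40.0
```

Run:
```python
from h import *
Rt=ori(27,YAW);z=Rt.as_matrix()[:,2];P=BA+.016*z-.003*TUBE
o=robot.observe();d=o["tool_pos"]-P;print("along",d@TUBE,"F along",o["contact_force"]@TUBE,o["contact_force"])
```

```text
along 0.036125155339671824 F along -3.988749967181448 [ 2.79028716 -4.33222991 -5.97114974]
```

Emit:
{"fn": "send_rows", "kwargs": {"plan": [[[0,0,0],[0,0,0]],[[0,0,0],[0,0,0]],[[0,0,0],[0,0,0]],[[0,0,0],[0,0,0]],[[0,0,-0.5],[0,0,0]],[[0,0,-0.8],[0,0,0]],[[0,0,-0.8],[0,0,0]],[[0,0,-0.8],[0,0,0]],[[0,0,-0.6],[0,0,0]],[[0,0,0],[0,0,0]]], "gripper": 1}}

```text
time: 15.25
tool_pos: [0.5288, 0.1838, 0.2191]
tool_rot: [3.141, -0.474, 0.261]
contact_force: [0.8, -0.4, -0.1]
opening: 0.092
grip_force: 0.0
```

Run:
```python
from h import *
o=robot.observe();print(o["tool_pos"],o["tool_rot"],o["opening"])
im,W=cloud("wrist");np.savez("pics/w4.npz",im=im,W=W);cv2.imwrite("pics/w4.png",im)
s=(W-O)@RS;d=s-np.array([-.03,0,.012]);t=np.array([.5736,0,.8192]);n=np.array([-.8192,0,.5736]);L=d@t;h=d@n;y=s[...,1]
m=(abs(h-.017)<.006)&(abs(y)<.025)&(L>.1);g=np.histogram(L[m],np.arange(.1,.25,.005));print(g)
m=(y<-.0185)&(y>-.04)&(abs(h)<.012)&(L>.08)&(L<.2);print("btn",m.sum(),np.percentile(np.c_[y[m],h[m],L[m]],[1,50,99],axis=0) if m.sum() else 0)
```

```text
[0.52882335 0.18382636 0.21906048] [ 3.14114922 -0.47374378  0.26139014] 0.0919640774488578
(array([  0,  57, 163, 165, 163, 162, 185, 193, 184, 220, 204, 231, 231,
       233, 258, 272, 272, 293, 295, 225, 758, 278, 280, 289, 307, 320,
       276, 440,   0]), array([0.1  , 0.105, 0.11 , 0.115, 0.12 , 0.125, 0.13 , 0.135, 0.14 ,
       0.145, 0.15 , 0.155, 0.16 , 0.165, 0.17 , 0.175, 0.18 , 0.185,
       0.19 , 0.195, 0.2  , 0.205, 0.21 , 0.215, 0.22 , 0.225, 0.23 ,
       0.235, 0.24 , 0.245]))
btn 149 [[-0.02595513 -0.00366342  0.13678029]
 [-0.0217528   0.00398603  0.14366311]
 [-0.01876617  0.00824287  0.14740836]]
```

View pics/w4.png

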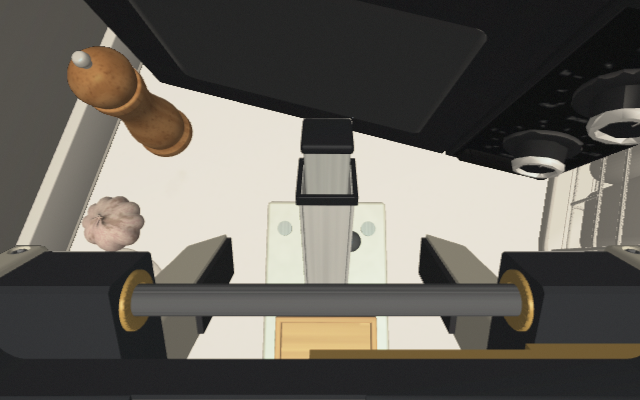

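Step 1 is done: the button is fully out (tip at y = -26 mm, px (356,241)) and the collar is at L≈0.200. Next is the timer: I untilt and yaw, to grip at −50° yaw clear of the jar and tin.

Emit:
{"fn": "send_rows", "kwargs": {"plan": [[[-0.5,0,-0.5],[0,-0.075,0]],[[-0.5,0,-0.5],[0,-0.075,0]],[[-0.5,0,0],[0,-0.075,0]],[[-0.5,0,0],[0,-0.077,0]],[[0,0,0],[0,0,0.115]],[[0,0,0],[0,0,0.115]],[[0,0,0],[0,0,0.115]],[[0,0,0],[0,0,0.115]],[[0,0,0],[0,0,0.115]],[[0,0,0],[0,0,0.115]]]}}

```text
time: 16.55
tool_pos: [0.4731, 0.1689, 0.2249]
tool_rot: [3.137, 0.002, -0.829]
contact_force: [0.6, 0.6, 0.2]
opening: 0.092
grip_force: 0.0
```

Run:
```python
from h import *
im,W=cloud("wrist");np.savez("pics/w5.npz",im=im,W=W)
go([.45,-.225,.21],ori(0,np.radians(-50)));print(robot.observe()["qpos"].round(2))
# shelf measurement from w4 and w5
for n in("w4","w5"):
    f=np.load(f"pics/{n}.npz");s=(f["W"]-O)@RS;hsv=cv2.cvtColor(f["im"],cv2.COLOR_BGR2HSV)
    m=(hsv[...,0]>8)&(hsv[...,0]<25)&(hsv[...,1]>70)&(abs(s[...,2]-.085)<.02)&(s[...,0]<0)&(s[...,0]>-.12)&(abs(s[...,1])<.06)
    if m.sum()>20: print(n,m.sum(),np.percentile(s[m],[1,25,50,75,99],axis=0).round(4),np.histogram(s[m][:,2],np.arange(.06,.1,.002))[0])
```

```text
turn [0.003 0.001 0.023] shift(after turn) [11.48 10.83  0.6 ] shift(now axes) [11.07 11.25  0.62]
[ 0.19  0.31  1.58 -0.    1.26  2.6 ]
w4 3740 [[-0.0433 -0.0408  0.0817]
 [-0.0324 -0.0195  0.0831]
 [-0.0252  0.0037  0.0837]
 [-0.018   0.0238  0.088 ]
 [-0.0101  0.0406  0.0905]] [   0    0    0    0    0    0    0    0    0    0   92 2066  517  136
  785  144    0    0    0    0]
w5 8836 [[-0.0921 -0.0412  0.0827]
 [-0.0726 -0.0218  0.084 ]
 [-0.051  -0.0011  0.0845]
 [-0.0301  0.0207  0.086 ]
 [-0.0102  0.0407  0.0913]] [   0    0    0    0    0    0    0    0    0    0    3 2365 4261  193
  987 1021    6    0    0    0]
```

Emit:
{"fn": "send_rows", "kwargs": {"plan": [[[1,1,0],[0,0,0.02]],[[1,1,0],[0,0,0]],[[1,1,0],[0,0,0]],[[1,1,0],[0,0,0]],[[1,1,0],[0,0,0]],[[1,1,0],[0,0,0]],[[1,1,0],[0,0,0]],[[1,1,0],[0,0,0]],[[1,0.7,0],[0,0,0]],[[0.7,0.5,0],[0,0,0]]]}}

```text
time: 17.85
tool_pos: [0.4601, -0.1664, 0.2255]
tool_rot: [3.138, 0.002, -0.852]
contact_force: [-0.5, -0.0, -0.7]
opening: 0.0919
grip_force: 0.0
```

Run:
```python
from h import *
im,W=cloud("wrist");np.savez("pics/w6.npz",im=im,W=W);cv2.imwrite("pics/w6.png",im)
i=im.astype(int)
red=(i[...,2]>90)&(i[...,1]<70)&(i[...,0]<80)&(W[...,2]>0.005)
k,l,s,c=cv2.connectedComponentsWithStats(red.astype(np.uint8))
for j in range(1,k):
    if s[j,4]>100:
        p=W[l==j];print(c[j].round(),s[j,4],p.min(0).round(4),p.max(0).round(4),((p.min(0)+p.max(0))/2).round(4))
        q=p[(p[:,2]>.05)];b=p[p[:,2]>.04]
        print(" knob",len(q),np.percentile(q,[1,99],axis=0).round(4) if len(q) else 0, cv2.minEnclosingCircle((b[:,:2]*1000).astype(np.float32)) if len(b) else 0)
go([.454,-.231,.15],ori(0,np.radians(-50)))
```

```text
[374. 120.] 2669 [ 0.4292 -0.264   0.0275] [ 0.485  -0.2062  0.0578] [ 0.4571 -0.2351  0.0426]
 knob 771 [[ 0.4444 -0.2472  0.0515]
 [ 0.4711 -0.2197  0.0575]] ((457.93133544921875, -233.56765747070312), 27.11441421508789)
[256. 273.] 907 [ 0.4115 -0.182   0.0221] [ 0.4997 -0.0049  0.3042] [ 0.4556 -0.0934  0.1632]
 knob 23 [[ 0.4911 -0.1819  0.3023]
 [ 0.4997 -0.1735  0.3042]] ((474.23675537109375, -93.43467712402344), 90.16242980957031)
turn [0.003 0.001 0.013] shift(after turn) [1.75 1.81 3.02] shift(now axes) [1.72 1.83 3.03]
```

View pics/w6.png

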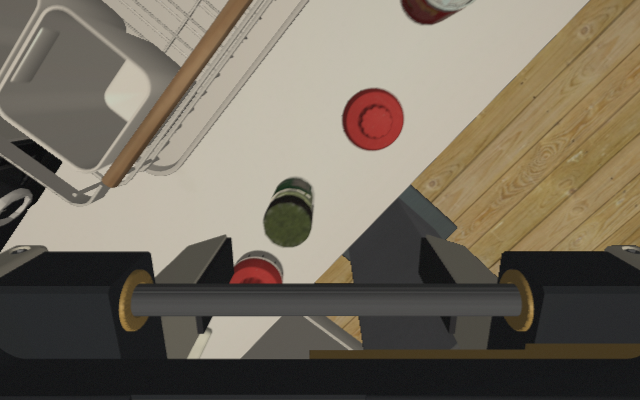

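The picture shows the chosen timer at (374,120), the jar at (290,212) and the tin at (430,8). The rack rim on the left is close, so I check clearances against yaw.

Run:
```python
from h import *
pts=[]
for n in("top","scene","w6"):
    W=np.load(f"pics/{n}.npz")["W"];
    if n=="w6": W=W[:240]
    p=W.reshape(-1,3);p=p[~np.isnan(p[:,0])];pts.append(p[(np.hypot(p[:,0]-.458,p[:,1]+.2335)<.25)&(p[:,0]>.37)])
p=np.vstack(pts);C=np.array([.4578,-.2335])
f=p[np.hypot(*(p[:,:2]-C).T)>.036]
for yaw in range(-90,91,10):
    y=np.radians(yaw);u=np.array([np.sin(y),-np.cos(y)]);x=np.array([np.cos(y),np.sin(y)])
    a=abs((f[:,:2]-C)@u);b=abs((f[:,:2]-C)@x);z=f[:,2]
    k=(z>.06)&(z<.2);d=np.maximum(a[k]-.095,b[k]-.0375)
    k2=(z>.012)&(z<.2);d2=np.maximum(a[k2]-.066,b[k2]-.013)
    i=d.argmin();print(yaw,"body",d.min().round(4),f[k][i].round(3),"finger",d2.min().round(4))
```

```text
-90 body 0.0232 [ 0.576 -0.217  0.15 ] finger 0.044
-80 body 0.0195 [ 0.579 -0.27   0.144] finger 0.0441
-70 body 0.0171 [ 0.581 -0.243  0.139] finger 0.0394
-60 body 0.0158 [ 0.576 -0.217  0.15 ] finger 0.0398
-50 body 0.0177 [ 0.579 -0.203  0.146] finger 0.0412
-40 body 0.0114 [ 0.479 -0.132  0.076] finger 0.0352
-30 body -0.0025 [ 0.474 -0.136  0.077] finger 0.0232
-20 body -0.0079 [ 0.463 -0.143  0.094] finger 0.0208
-10 body -0.0047 [ 0.463 -0.143  0.094] finger 0.0243
0 body -0.0042 [ 0.463 -0.143  0.094] finger 0.0248
10 body -0.0065 [ 0.463 -0.143  0.094] finger 0.0225
20 body -0.0071 [ 0.456 -0.141  0.093] finger 0.0209
30 body -0.0009 [ 0.445 -0.137  0.07 ] finger 0.0213
40 body -0.0009 [ 0.49  -0.329  0.073] finger 0.0242
50 body 0.0054 [ 0.507 -0.331  0.07 ] finger 0.0261
60 body 0.0163 [ 0.581 -0.243  0.139] finger 0.0252
70 body 0.0167 [ 0.581 -0.222  0.141] finger 0.0216
80 body 0.0184 [ 0.576 -0.217  0.15 ] finger 0.0305
90 body 0.0232 [ 0.576 -0.217  0.15 ] finger 0.044
```

Emit:
{"fn": "send_rows", "kwargs": {"plan": [[[0.6,0.6,0],[0.003,0.001,0]],[[0.7,0.6,0],[0,0,0]],[[0.6,0.58,0.3],[0,0,0]],[[0,0,0.8],[0,0,0]],[[0,0,0.9],[0,0,0]],[[0,0,0.9],[0,0,0]],[[0,0,0.9],[0,0,0]],[[0,0,0.8],[0,0,0]],[[0,0,0.4],[0,0,0]],[[0,0,0],[0,0,0]]]}}

```text
time: 19.15
tool_pos: [0.4576, -0.2297, 0.1005]
tool_rot: [-3.14, 0.002, -0.854]
contact_force: [-0.2, 0.8, 0.2]
opening: 0.0919
grip_force: 0.0
```

Run:
```python
from h import *
go([.4578,-.2335,.018],ori(0,np.radians(-49)));o=robot.observe();print(o["tool_pos"])
im,W=cloud("wrist");i=im.astype(int)
red=(i[...,2]>90)&(i[...,1]<70)&(i[...,0]<80)&(W[...,2]>0.005)&(np.hypot(W[...,0]-.458,W[...,1]+.2335)<.05)
p=W[red];print(len(p))
if len(p)>50:
  q=p[p[:,2]>.05];print(np.percentile(q,[1,99],axis=0).round(4),p.min(0),p.max(0))
```

```text
turn [-0.001  0.001  0.001] shift(after turn) [0.12 0.09 3.3 ] shift(now axes) [0.13 0.1  3.3 ]
[ 0.45756334 -0.22973288  0.10054897]
5025
[[ 0.4446 -0.2455  0.0533]
 [ 0.4711 -0.2186  0.0578]] [ 0.43078555 -0.26209741  0.02678072] [ 0.48471413 -0.2051945   0.05874123]
```

Emit:
{"fn": "send_rows", "kwargs": {"plan": [[[0.12,0.09,0.4],[0,0,0]],[[0,0,0.5],[0,0,0]],[[0,0,0.5],[0,0,0]],[[0,0,0.5],[0,0,0]],[[0,0,0.5],[0,0,0]],[[0,0,0.5],[0,0,0]],[[0,0,0.3],[0,0,0]],[[0,0,0.1],[0,0,0]],[[0,0,0],[0,0,0]],[[0,0,0],[0,0,0]]]}}

```text
time: 20.45
tool_pos: [0.4586, -0.2338, 0.0192]
tool_rot: [-3.14, -0.001, -0.854]
contact_force: [-0.3, -0.3, 0.4]
opening: 0.0916
grip_force: 0.0
```

Emit:
{"fn": "send_rows", "kwargs": {"plan": [[[0,0,0],[0,0,0]],[[0,0,0],[0,0,0]],[[0,0,0],[0,0,0]],[[0,0,0],[0,0,0]],[[0,0,0],[0,0,0]],[[0,0,0],[0,0,0]],[[0,0,0],[0,0,0]],[[0,0,0],[0,0,0]],[[0,0,0],[0,0,0]],[[0,0,0],[0,0,0]]], "gripper": -1, "force": 15}}

```text
time: 21.7
tool_pos: [0.4583, -0.2336, 0.0189]
tool_rot: [-3.14, -0.0, -0.854]
contact_force: [-1.0, 0.9, 0.7]
opening: 0.06
grip_force: 15.0
```

Emit:
{"fn": "send_rows", "kwargs": {"plan": [[[0,0,-0.4],[0,0,0]],[[0,0,-0.8],[0,0,0]],[[0,0,-1],[0,0,0]],[[0,0,-1],[0,0,0]],[[0,0,-1],[0,0,0]],[[0,0,-1],[0,0,0]],[[0,0,-1],[0,0,0]],[[0,0,-0.8],[0,0,0]],[[0,0,-0.4],[0,0,0]],[[0,0,0],[0,0,0]]]}}

```text
time: 22.95
tool_pos: [0.4582, -0.2338, 0.2042]
tool_rot: [-3.14, -0.001, -0.854]
contact_force: [0.5, -0.5, -2.2]
opening: 0.0603
grip_force: 15.0
```

```bash
cat >> h.py <<'E'
ST=O+RS@[-.0512,-.0002,.0842]
E
python3 - <<'E'
from h import *
print(ST);go(ST+[0,0,.12],ori(0,YAW));o=robot.observe();print(o["opening"],o["grip_force"],o["tool_pos"])
print(ik(ST+[0,0,.12],ori(0,YAW),[.1,.3,1.6,0,1.2,1.4]))
E
```

```text
[0.44279636 0.16225528 0.0842    ]
turn [-0.001 -0.001 -0.71 ] shift(after turn) [  3.51 -15.46   0.  ] shift(now axes) [-1.235e+01 -9.940e+00  1.000e-02]
0.06034637594393517 14.999351799488068 [ 0.45817576 -0.23381364  0.20424794]
(array([1.88516034e-01, 2.65677472e-01, 1.70026132e+00, 2.59971939e-13,
       1.17565386e+00, 1.49751297e+00]), np.float64(7.148755802470818e-13))
```

Emit:
{"fn": "send_rows", "kwargs": {"plan": [[[-0.6,-0.5,0],[0,0,0]],[[-1,-0.8,0],[0,0,0]],[[-1,-0.8,0],[0,0,0]],[[-1,-0.8,0],[0,0,0]],[[-1,-0.8,0],[0,0,0]],[[-1,-0.8,0],[0,0,0]],[[-1,-0.8,0],[0,0,0]],[[-1,-0.8,0],[0,0,0]],[[-1,-0.8,0],[0,0,0]],[[-1,-0.8,0],[0,0,0]]]}}

```text
time: 24.2
tool_pos: [0.4442, 0.0755, 0.2033]
tool_rot: [-3.141, 0.001, -0.854]
contact_force: [0.7, -0.3, -2.6]
opening: 0.0601
grip_force: 15.0
```

Emit:
{"fn": "send_rows", "kwargs": {"plan": [[[-1,-0.8,0],[0,0,0]],[[-1,-0.8,0],[0,0,0]],[[-0.6,-0.5,0],[0,0,0]],[[0,0,0],[0,0,-0.1]],[[0,0,0],[0,0,-0.1]],[[0,0,0],[0,0,-0.1]],[[0,0,0],[0,0,-0.1]],[[0,0,0],[0,0,-0.1]],[[0,0,0],[0,0,-0.1]],[[0,0,0],[0,0,-0.1]]]}}

```text
time: 25.45
tool_pos: [0.4411, 0.1577, 0.2032]
tool_rot: [-3.141, 0.001, 0.251]
contact_force: [-0.2, 0.8, -1.7]
opening: 0.0599
grip_force: 15.0
```

Run:
```python
from h import *
go(ST+[0,0,.021],ori(0,YAW));o=robot.observe();print(o["opening"],o["grip_force"],o["tool_pos"],o["qpos"].round(2))
```

```text
turn [-0.001  0.    -0.007] shift(after turn) [ 0.11 -0.16  3.92] shift(now axes) [ 0.11 -0.15  3.92]
0.0598772918893433 14.99574825167656 [0.44109759 0.15772779 0.2032173 ] [0.18 0.26 1.71 0.   1.17 1.5 ]
```

Emit:
{"fn": "send_rows", "kwargs": {"plan": [[[0.11,-0.15,0.3],[0,0,0]],[[0,0,0.6],[0,0,0]],[[0,0,0.7],[0,0,0]],[[0,0,0.7],[0,0,0]],[[0,0,0.6],[0,0,0]],[[0,0,0.5],[0,0,0]],[[0,0,0.3],[0,0,0]],[[0,0,0.1],[0,0,0]],[[0,0,0],[0,0,0]],[[0,0,0],[0,0,0]]]}}

```text
time: 26.7
tool_pos: [0.4446, 0.1616, 0.1096]
tool_rot: [-3.141, -0.002, 0.245]
contact_force: [0.8, -0.1, -2.1]
opening: 0.0599
grip_force: 15.0
```

Run:
```python
from h import *
go(ST+[0,0,.019],ori(0,YAW));o=robot.observe();print(o["opening"],o["contact_force"],o["tool_pos"])
```

```text
turn [-0.    -0.002 -0.011] shift(after turn) [-0.06 -0.05  0.26] shift(now axes) [-0.06 -0.04  0.26]
0.059888866209463584 [ 0.80543264 -0.1467631  -2.10401863] [0.44461702 0.16156313 0.10958752]
```

Emit:
{"fn": "send_rows", "kwargs": {"plan": [[[-0.06,-0.04,0.05],[0,0,0]],[[0,0,0.05],[0,0,0]],[[0,0,0.05],[0,0,0]],[[0,0,0.04],[0,0,0]],[[0,0,0.03],[0,0,0]],[[0,0,0.02],[0,0,0]],[[0,0,0],[0,0,0]],[[0,0,0],[0,0,0]],[[0,0,0],[0,0,0]],[[0,0,0],[0,0,0]]]}}

```text
time: 27.95
tool_pos: [0.4427, 0.1621, 0.1032]
tool_rot: [-3.141, -0.002, 0.246]
contact_force: [-1.0, -0.4, -2.3]
opening: 0.06
grip_force: 15.0
```

Emit:
{"fn": "send_rows", "kwargs": {"plan": [[[0,0,0.02],[0,0,0]],[[0,0,0.02],[0,0,0]],[[0,0,0.02],[0,0,0]],[[0,0,0],[0,0,0]],[[0,0,0],[0,0,0]],[[0,0,0],[0,0,0]],[[0,0,0],[0,0,0]],[[0,0,0],[0,0,0]],[[0,0,0],[0,0,0]],[[0,0,0],[0,0,0]]]}}

```text
time: 29.2
tool_pos: [0.4427, 0.1621, 0.1017]
tool_rot: [-3.141, -0.002, 0.245]
contact_force: [-0.5, 0.2, 1.6]
opening: 0.0597
grip_force: 15.0
```

Touching: the vertical force went from −2 to +1.6 N. I release and rise.

Emit:
{"fn": "send_rows", "kwargs": {"plan": [[[0,0,0],[0,0,0]],[[0,0,0],[0,0,0]],[[0,0,0],[0,0,0]],[[0,0,0],[0,0,0]],[[0,0,0],[0,0,0]],[[0,0,-0.2],[0,0,0]],[[0,0,-0.4],[0,0,0]],[[0,0,-0.8],[0,0,0]],[[0,0,-1],[0,0,0]],[[0,0,-1],[0,0,0]]], "gripper": 1}}

```text
time: 30.45
tool_pos: [0.4426, 0.162, 0.1882]
tool_rot: [-3.141, -0.002, 0.245]
contact_force: [-0.1, 0.8, -0.3]
opening: 0.092
grip_force: 0.0
```

Emit:
{"fn": "send_rows", "kwargs": {"plan": [[[0,0,-1],[0,0,0]],[[0,0,-1],[0,0,0]],[[-0.6,0,0],[0,0,0]],[[-0.6,0,0],[0,0,0]],[[0,0,0],[0,0,0]],[[0,0,0],[0,0,0]],[[0,0,0],[0,0,0]],[[0,0,0],[0,0,0]],[[0,0,0],[0,0,0]],[[0,0,0],[0,0,0]]]}}

```text
time: 31.7
tool_pos: [0.4134, 0.1547, 0.2366]
tool_rot: [-3.141, -0.002, 0.245]
contact_force: [0.0, -0.3, -0.3]
opening: 0.0917
grip_force: 0.0
```

Run:
```python
from h import *
o=robot.observe();print(o["tool_pos"],o["contact_force"])
im,W=cloud("wrist");cv2.imwrite("pics/w7.png",im);i=im.astype(int)
s=(W-O)@RS
red=(i[...,2]>90)&(i[...,1]<70)&(i[...,0]<80)&(np.hypot(W[...,0]-ST[0],W[...,1]-ST[1])<.06)
p=s[red];q=p[p[:,2]>.0842+.05];print(len(p),np.percentile(q,[1,50,99],axis=0).round(4),"target -.0512,0")
d=s-np.array([-.03,0,.012]);t=np.array([.5736,0,.8192]);n=np.array([-.8192,0,.5736]);L=d@t;h=d@n;y=s[...,1]
m=(y<-.0185)&(y>-.04)&(abs(h)<.012)&(L>.08)&(L<.2);print("btn",m.sum(),y[m].min() if m.sum() else 0)
```

```text
[0.41344343 0.15471304 0.23657542] [ 0.0407531  -0.32274267 -0.25915541]
4058 [[-0.0653 -0.0124  0.1352]
 [-0.0516  0.001   0.1383]
 [-0.0388  0.0148  0.1399]] target -.0512,0
btn 190 -0.02590009480388632
```

View pics/w7.png

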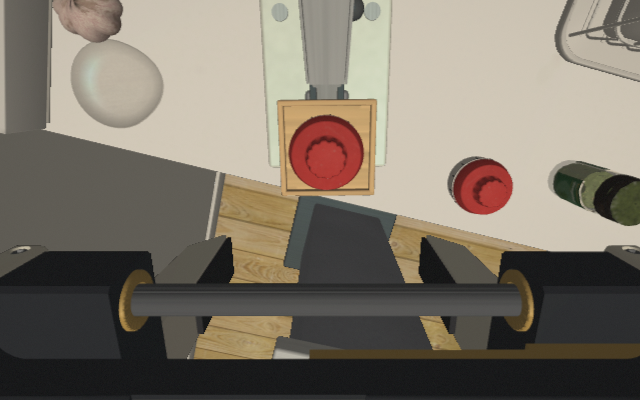

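The picture shows the timer upright in the middle of the shelf at (326,152), about 1 mm off centre. The button is fully out and the gripper is clear.

```bash
python3 -c "
from cell import robot
print(robot.hand_in())"
```

```text
the job is handed in; nothing more can be done
None
```

I handed the job in at about 32 s of the 54 s allowed: the shelf is up one hole with the button fully out, and the timer stands upright and released about 1 mm from the shelf's centre; the hand-in call returned no verdict.

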